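Put the reel winder in gear

ROBOT

A 7-joint arm with a two-finger parallel gripper is mounted at the origin on the work surface. World frame = base frame: x ahead of the robot, y to its left, z up, the work surface at z = 0. Lengths are in m, angles in rad, forces in N, time in s.
With the tool pointing down it reaches from about 0.425 to 0.925 m from the base axis. Payload 6.8 kg.
Tool frame: the origin (TCP) lies midway between the tips of the shut fingers; the grasp point (between the pads) lies 19 mm behind it; z points along the fingers, y is the line along which they close (so a half turn about z gives the same grasp; the last joint's range is limited). The gripper opens to 85 mm and grips with 20 to 120 N. Pads are 22 mm wide; open, the fingers measure 114 mm over their backs; the gripper's body (76 mm by 85 mm) begins 54 mm behind the grasp point. The pads swing forward as they close: fully open they stand 13 mm farther back than shut.
Start: joints at [1.166, 0.477, 0.022, 1.555, -0.011, 1.109, -0.083], TCP at [0.197, -0.646, 0.231] pointing down, gripper open.
Joint ranges: [-2.96, 2.96], [-0.34, 2.1], [-1.41, 1.46], [0.24, 2.44], [-1.37, 4.51], [0.17, 1.92], [-2.96, 2.96]. Speed limits (rad/s): [2.39, 2.39, 3.14, 3.14, 3.14, 3.14, 3.14].

INTERFACE

Orientations are given as a unit quaternion [w, x, y, z].
In Python, from workcell import readout, cams, order, spotter gives the robot as it stands.
- The arm moves only by the tool drive_tool, never from a script. Its arguments are lists of equal length, an entry for each row: "hand": the finger opening in mm, from 0 to 85.4; "translation": the shift along the tool's x, y, z in mm, a list of three; "twist": the turn about the tool's z in degrees. In form: {"hand": [hand, ...], "translation": [[x, y, z], ...], "twist": [twist, ...]}. A call has exactly 5 rows; each row shifts and turns the commanded pose from where the row before left it, along the tool's axes as they then stand; what a row does not reach is not made up. A row lasts 1/12 s, in which the tool goes at most 41.7 mm and 7.16 degrees, less where a joint would pass 70% of its speed; a pose out of reach is approached as far as the arm can. A call with a gripper value outside its range is refused whole. The fingers move at their own pace and stop on an object; "squeeze" is the grip in N (left out, the last holds). Time passes only in rows, so rows that do not move let the fingers close, or fill a call up. It gives the time, the measured TCP pose, the force, the opening and the grip force at its end, in the units of the state.
- readout.get_obs(): the state, without advancing time (a new reading comes with each control period).
- cams.capture(name): name is "side" or "top" or "wrist"; returns a dict with "img" (384x512x3 uint8, blue, green, red), "fx", "fy", "cx", "cy" (pixels), "dist_coeffs" ([k1, k2, p1, p2, k3] as OpenCV has them; the pictures are not rectified), "eye" and "attitude" of the camera in the world. Camera axes: x right, y down, z forward; pixel columns grow to the right and rows downward; lengths in m; the calibration is good to about 2 mm. A picture is of the moment at which its call begins. There is no depth.
- order.close_job(): hands the job in; it is judged then, once.
Trained networks look in the newest picture that a camera, given by its name, has taken for a name from the list of things; names that differ only in an ending like _2 or _b are one class to them, and where a whole thing is asked for, a point or a joint stands for the part that bears it (a point fixed in the world has none). Each returns a list of dicts, best first, with "confidence" (0 to 1); they miss things now and then, are a little off and sometimes report something else, mostly with a low value. They report only what shows in the picture. A call takes as long as a camera call.
- spotter.recognise(camera, target): "extent" ([left, top, right, bottom] in pixels, round what is visible of it).
- spotter.regions_of(camera, target): "region" (384x512 bool, what is visible of it) and "extent" ([left, top, right, bottom] in pixels, round what is visible of it).
- spotter.tip_of(camera, target): "uv" ([column, row] in pixels: a listed point, or the origin of a listed thing).
The state is a dict: "clock": time; "qpos": joint angles; "qvel": joint speeds; "tau": joint torques, N m; "ee_pos": TCP position; "eef_rot": TCP orientation; "wrist_force": force on the tool from outside, world axes, zero at the start; "wrist_torque": the same for the moment, N m; "opening": finger opening in m; "grasp_force": force on a finger pad.
Only numpy, scipy, OpenCV 4.12 (cv2) and the standard library are available. Lean on these libraries where they do the work, as an engineer would, in place of code of your own. Each camera call takes 0.05 s, during which the arm holds its last target. There are 200 camera calls.

TASK

The reel winder on the bench stands in neutral. Pull its sprung selector knob up, turn it so that its steel pointer rod comes over the slot on the spool's side, and let the rod drop fully home into that slot. Leave the dial of the speed regulator beside it alone.

Things in the scene. Friction and masses are not known exactly. Their poses are not given: they have to be found in the camera images.
- selector_grip (a point): Grip point on the winder's selector knob, on its upright axis: a black bar 44 x 14 mm from 27 mm below to 16 mm above this point, on a 44 mm round hub; an 8 mm steel rod points out level along -x, its end 54 mm out. x along the bar, y across its 14 mm, z up. The winder, fixed: grey box 130 x 120 mm, top 38 mm below this point, motor drum behind, 76 mm spool at one side, 70-114 mm off.
- selector_turn (a joint): Knob angle, rad, counter-clockwise from above positive, stops at +-1.35. Round the hub stands a fixed steel collar, 64 mm inside, 88 outside, 12 mm high, with three 20 mm slots for the rod: neutral at 0 (start, within 0.08), spool side at +1.047, other side at -1.047. Turns freely (0.03 N m) when lifted; in a slot it has 9 degrees of play each way, and drops in from within 10.
- selector_lift (a joint): How far the knob is pulled straight up, m: 0 is fully home in a slot; from 0.010 the rod clears the collar (let go between slots, it rests on the collar at 0.010); stop at 0.022. A spring pulls it down with 2.3 N at 0 and 5.6 N at the stop, plus 1.5 N of weight.
- dial_mark (a point): White-marked end of the speed regulator's dial, a lookalike knob to leave alone: on top of its black bar (42 x 14 mm, top 118 mm above the bench), 18 mm from the dial's upright axis, which lies towards this point's +x; z up. The regulator is a fixed plain grey box, 110 x 100 mm, 74 mm high, with a ring of white ticks on top and no collar, rod or spool.

How it is judged:
On the way, in this order (a step that is already met when the one before it is completed fails the run):
1. the selector knob is pulled up clear of the collar (value of joint selector_lift above 0.0105 m), for 0.1 s.
2. it is turned, still clear of the collar, to above the spool-side slot (value of joint selector_turn above 0.7 rad and value of joint selector_lift above 0.0085 m), for 0.05 s.
At the end, for the whole second after the job is handed in: The selector is at rest in the spool-side slot: its angle within 12 degrees of +60 degrees and the knob down to within 3 mm of fully home (value of joint selector_turn between 0.837 and 1.257 rad and value of joint selector_lift below 0.003 m and velocity of joint selector_turn between -0.1 and 0.1 rad/s); the robot touches nothing.
It fails at once if the regulator's dial is turned (its mark moves more than 6 mm) (distance of dial_mark from where it was at the start of the episode above 0.006 m).
It also fails if it takes over 34 s, if anything falls off the work surface, if the arm or the gripper's body presses on something with over 40 N, if the wrist force passes 120 N, or if a joint passes its speed limit or range.

## Working session

There is one attempt and no reset: what is moved stays moved. The work goes in short steps, Python scripts to look and compute and a tool call to move; the robot and the scene stay as the last step left them, time stands still between calls to the robot, and variables do not carry over. Pictures are saved under pics/ and viewed, at most 10 in all, crops included, and the job is handed in when it is done.

Besides the shell and the picture viewer there is one more tool, called after "Request:" in YAML: its name, and indented under it one key for each argument. drive_tool: Moves the arm, as the interface text tells. Its arguments: {"type":"object","properties":{"hand":{"type":"array"},"translation":{"type":"array"},"twist":{"type":"array"},"squeeze":{"type":"number"}},"required":["hand","translation","twist"]}

```bash
mkdir -p pics; cat > h.py <<'E'
import numpy as np,cv2
from scipy.spatial.transform import Rotation as R
from workcell import readout,cams,order,spotter
def rot(q): q=np.array(q,float); return (R.from_quat([q[1],q[2],q[3],q[0]]).as_matrix() if q.shape==(4,) else q)
def ray(c,uv):
    K=np.array([[c['fx'],0,c['cx']],[0,c['fy'],c['cy']],[0,0,1.]])
    p=cv2.undistortPoints(np.array([[uv]],float),K,np.array(c['dist_coeffs'],float))[0,0]
    d=rot(c['attitude'])@np.array([p[0],p[1],1]); return np.array(c['eye']),d/np.linalg.norm(d)
def onz(c,uv,z):
    o,d=ray(c,uv); return o+d*(z-o[2])/d[2]
def tri(rs):
    A=sum(np.eye(3)-np.outer(d,d) for o,d in rs); b=sum((np.eye(3)-np.outer(d,d))@o for o,d in rs)
    return np.linalg.solve(A,b)
E
python3 - <<'E'
from h import *
np.set_printoptions(precision=4,suppress=True)
ims=[];cs={}
for n in ['side','top','wrist']:
    c=cams.capture(n);cs[n]=c;ims.append(c['img'])
    print(n,c['eye'],c['attitude'])
    for t in ['selector_grip','dial_mark']:
        print(t,[(r['uv'],r['confidence']) for r in spotter.tip_of(n,t)][:3])
    cv2.imwrite(f'pics/{n}0.png',c['img'])
o=readout.get_obs();print(o)
E
```

```text
side [0.2684 0.6123 0.6819] [ 0.0868 -0.1745  0.8844 -0.4242]
selector_grip [([220.0, 278.1], 0.69)]
dial_mark [([281.7, 174.2], 0.57)]
top [ 0.4083 -0.0171  0.9398] [ 0.0529 -0.6956  0.7154 -0.04  ]
selector_grip [([166.0, 202.7], 0.58)]
dial_mark [([314.2, 204.4], 0.52)]
wrist [ 0.2697 -0.6231  0.3723] [ 0.1177  0.7951 -0.5885 -0.0879]
selector_grip []
dial_mark []
{'clock': 0.45, 'qpos': array([ 1.1659,  0.4771,  0.0224,  1.5555, -0.0115,  1.1093, -0.0831]), 'qvel': array([-0.0004,  0.0002, -0.0002,  0.0006, -0.0013, -0.0011, -0.0002]), 'tau': array([ -0.0015, -59.5704,   1.6041, -28.1206,   0.0124,   0.0032,
        -0.0001]), 'ee_pos': array([ 0.1974, -0.6455,  0.2312]), 'eef_rot': array([-0.0001,  0.989 ,  0.1478,  0.    ]), 'wrist_force': array([ 0.3128, -0.5478, -0.5191]), 'wrist_torque': array([ 0.059 ,  0.0206, -0.0262]), 'grasp_force': 0.0, 'opening': 0.08538274926928596}
```

View pics/top0.png

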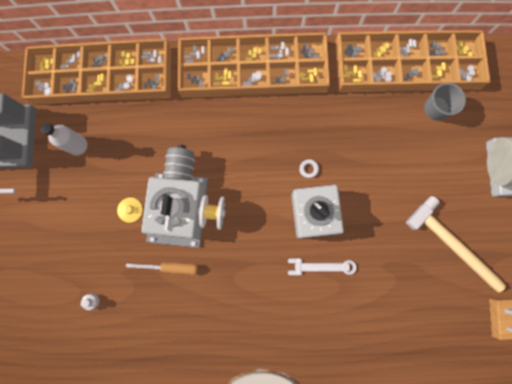

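View pics/side0.png

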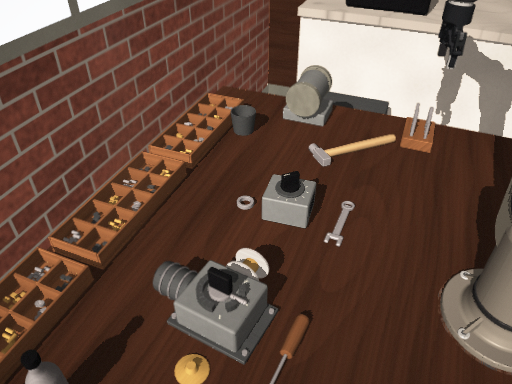

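The top view shows the winder at about (175,208) with its knob at (166,205), rod pointing down in the picture towards the robot, and the spool on the right at (213,212). The regulator is at (318,211). The side view agrees: knob at (220,280), regulator dial at (290,182).

```bash
cat > m.py <<'E'
from h import *
np.set_printoptions(precision=4,suppress=True)
cs={n:cams.capture(n) for n in ['side','top']}
for t in ['selector_grip','dial_mark']:
    rs=[ray(cs[n],spotter.tip_of(n,t)[0]['uv']) for n in cs]
    p=tri(rs);print(t,p,[np.linalg.norm(np.cross(p-o,d)) for o,d in rs])
E
python3 - <<'E'
from m import *
c=cs['top']
for n in cs: cv2.imwrite(f'pics/{n}1.png',cs[n]['img'])
z=tri([ray(cs[n],spotter.tip_of(n,'selector_grip')[0]['uv']) for n in cs])[2]
print('box edges at top', [onz(c,p,z-.038)[:2] for p in [(151,178),(207,180),(146,241),(200,245)]])
a=cv2.resize(cs['top']['img'][150:270,110:260],None,fx=5,fy=5,interpolation=cv2.INTER_CUBIC)[:, :750]
cv2.imwrite('pics/topc.png',a)
E
```

```text
Traceback (most recent call last):
  File "m.py", line 5, in <module>
    rs=[ray(cs[n],spotter.tip_of(n,t)[0]['uv']) for n in cs]
                  ~~~~~~~~~~~~~~~~~~~^^^
IndexError: list index out of range
```

```bash
python3 - <<'E'
from h import *
np.set_printoptions(precision=4,suppress=True)
cs={n:cams.capture(n) for n in ['side','top']}
for t,u in [('grip',((220,278.1),(166,202.7))),('dial',((281.7,174.2),(314.2,204.4)))]:
    rs=[ray(cs[n],q) for n,q in zip(cs,u)]
    p=tri(rs);print(t,p,[np.linalg.norm(np.cross(p-o,d)) for o,d in rs])
    if t=='grip': z=p[2]
c=cs['top']
print('box', [onz(c,p,z-.038)[:2] for p in [(151,178),(207,180),(146,241),(200,245)]])
print('rod',onz(c,(168,228),z-.02))
a=cv2.resize(c['img'][150:270,110:260],None,fx=5,fy=5,interpolation=cv2.INTER_CUBIC)
cv2.imwrite('pics/topc.png',a)
E
```

```text
grip [0.5021 0.1933 0.1134] [np.float64(0.001531371485670465), np.float64(0.001531371485670382)]
dial [ 0.4936 -0.1229  0.1234] [np.float64(0.003908241539523131), np.float64(0.0039082415395232765)]
box [array([0.5658, 0.2384]), array([0.5572, 0.1097]), array([0.4229, 0.2486]), array([0.4112, 0.1269])]
rod [0.4499 0.1943 0.0934]
```

View pics/topc.png

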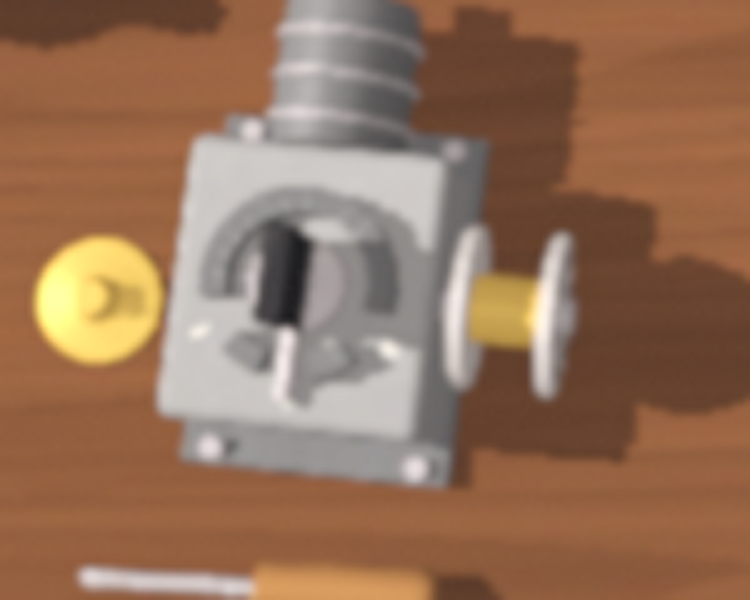

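Request:
drive_tool:
  hand: [85, 85, 85, 85, 85]
  translation:
    - [33, -22, 0]
    - [33, -22, 0]
    - [33, -22, 0]
    - [33, -22, 0]
    - [33, -22, 0]
  twist: [0, 0, 0, 0, 0]

```text
clock: 1.12
ee_pos: [0.324, -0.4906, 0.2315]
eef_rot: [0.0, 0.989, 0.148, 0.0]
wrist_force: [0.8, -0.7, 0.4]
opening: 0.0851
grasp_force: 0.0
```

Request:
drive_tool:
  hand: [85, 85, 85, 85, 85]
  translation:
    - [33, -22, 0]
    - [33, -22, 0]
    - [33, -22, 0]
    - [33, -22, 0]
    - [33, -22, 0]
  twist: [0, 0, 0, 0, 0]

```text
clock: 1.53
ee_pos: [0.4496, -0.3371, 0.2317]
eef_rot: [0.0, 0.989, 0.148, 0.0]
wrist_force: [1.0, -0.1, -0.1]
opening: 0.0853
grasp_force: 0.0
```

```bash
python3 - <<'E'
from h import *
np.set_printoptions(precision=4,suppress=True)
c=cams.capture('top')
P=[onz(c,(110+u/5-.4,150+v/5-.4),.0754)[:2] for u,v in [(197,133),(445,155),(157,413),(415,438)]]
ang=lambda d:np.degrees(np.arctan2(d[1],d[0]))
print(P,ang(P[0]-P[2]),ang(P[1]-P[3]),ang(P[0]-P[1])-90,ang(P[2]-P[3])-90)
B=[onz(c,(110+u/5-.4,150+v/5-.4),.129)[:2] for u,v in [(290,228),(277,318)]]
print(B,ang(B[0]-B[1]))
print(readout.get_obs()['ee_pos'],rot(readout.get_obs()['eef_rot']))
E
```

```text
[array([0.5701, 0.2431]), array([0.5564, 0.1289]), array([0.4429, 0.2602]), array([0.4289, 0.1433])] -7.654295076966667 -6.4602288637574885 -6.859560961133127 -6.8139504583134425
[array([0.5178, 0.1864]), array([0.4795, 0.1918])] -8.110944690315597
[ 0.4563 -0.3285  0.2318] [[ 0.953   0.3029  0.0044]
 [ 0.3029 -0.953   0.0039]
 [ 0.0054 -0.0024 -1.    ]]
```

Request:
drive_tool:
  hand: [85, 85, 85, 85, 85]
  translation:
    - [13.4, -32, 0]
    - [13.4, -32, 0]
    - [13.4, -32, 0]
    - [13.4, -32, 0]
    - [13.4, -32, 0]
  twist: [0, 0, 0, 0, 0]

```text
clock: 2.0
ee_pos: [0.4658, -0.1647, 0.2315]
eef_rot: [0.0, 0.989, 0.148, 0.0]
wrist_force: [0.5, 0.4, 0.6]
opening: 0.0856
grasp_force: 0.0
```

Request:
drive_tool:
  hand: [85, 85, 85, 85, 85]
  translation:
    - [13.4, -32, 0]
    - [13.4, -32, 0]
    - [13.4, -32, 0]
    - [13.4, -32, 0]
    - [13.4, -32, 0]
  twist: [0, 0, 0, 0, 0]

```text
clock: 2.42
ee_pos: [0.4832, 0.0079, 0.2317]
eef_rot: [0.0, 0.989, 0.148, 0.0]
wrist_force: [0.6, -0.0, 0.1]
opening: 0.0851
grasp_force: 0.0
```

Request:
drive_tool:
  hand: [85, 85, 85, 85, 85]
  translation:
    - [13.4, -32, 0]
    - [13.4, -32, 0]
    - [13.4, -32, 0]
    - [13.4, -32, 0]
    - [13.4, -32, 0]
  twist: [0, 0, 0, 0, 0]

```text
clock: 2.83
ee_pos: [0.5006, 0.1806, 0.2316]
eef_rot: [0.0, 0.989, 0.148, 0.0]
wrist_force: [1.1, -0.5, -0.8]
opening: 0.0847
grasp_force: 0.0
```

Request:
drive_tool:
  hand: [60, 60, 60, 60, 60]
  translation:
    - [0, 0, 0]
    - [0, 0, 0]
    - [0, 0, 0]
    - [0, 0, 0]
    - [0, 0, 0]
  twist: [5, 5, 5, 5, 4.5]

```text
clock: 3.25
ee_pos: [0.5006, 0.179, 0.2314]
eef_rot: [0.0, 0.998, -0.068, 0.0]
wrist_force: [-0.2, 0.6, 0.2]
opening: 0.0599
grasp_force: 0.0
```

```bash
python3 - <<'E'
from h import *
np.set_printoptions(precision=4,suppress=True)
c=cams.capture('wrist');cv2.imwrite('pics/w1.png',c['img'])
t=spotter.tip_of('wrist','selector_grip');print([(r['uv'],r['confidence'],onz(c,r['uv'],.1134)) for r in t])
o=readout.get_obs();print(o['ee_pos'],rot(o['eef_rot']),o['qpos'],c['eye'])
E
```

```text
[([231.6, 190.0], 0.73, array([0.503 , 0.1938, 0.1134]))]
[0.5006 0.179  0.2314] [[ 0.9913 -0.1313  0.0003]
 [-0.1313 -0.9913 -0.0001]
 [ 0.0003  0.0001 -1.    ]] [-0.1332  0.269  -0.3889  1.8762  0.1189  1.0186 -2.2744] [0.5755 0.1697 0.3727]
```

View pics/w1.png

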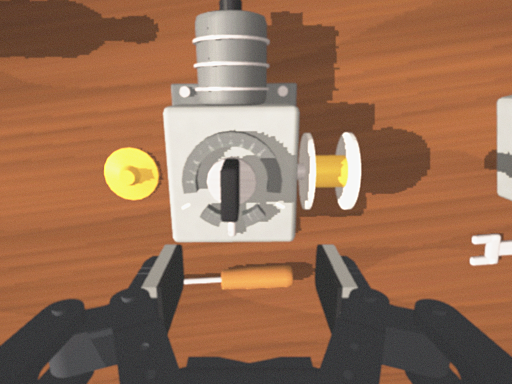

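The wrist view shows the knob bar upright at (230,190), aligned with the tool. Rod points down at (231,230), and the spool is at right (330,172). The measured axis is (0.503, 0.194).

Request:
drive_tool:
  hand: [45, 45, 45, 45, 45]
  translation:
    - [0, -14.7, 0]
    - [0, 0, 25]
    - [0, 0, 25]
    - [0, 0, 20]
    - [0, 0, 15]
  twist: [0, 0, 0, 0, 0]

```text
clock: 3.77
ee_pos: [0.5018, 0.1932, 0.1446]
eef_rot: [0.0, 0.998, -0.064, -0.001]
wrist_force: [-0.8, -0.9, 0.3]
opening: 0.0451
grasp_force: 0.0
```

Request:
drive_tool:
  hand: [45, 45, 45, 45, 45]
  translation:
    - [0, 0, 15]
    - [0, 0, 12]
    - [0, 0, 10]
    - [0, 0, 8]
    - [0, 0, 4]
  twist: [0, 0, 0, 0, 0]

```text
clock: 4.18
ee_pos: [0.5022, 0.1936, 0.0964]
eef_rot: [0.0, 0.998, -0.065, -0.0]
wrist_force: [-0.3, -0.2, -0.1]
opening: 0.0449
grasp_force: 0.0
```

```bash
python3 - <<'E'
from h import *
c=cams.capture('wrist');cv2.imwrite('pics/w2.png',c['img'])
o=readout.get_obs();print(o['ee_pos'],o['wrist_force'],o['wrist_torque'])
E
```

```text
[0.50204093 0.19349532 0.09620595] [0.13313844 0.15924028 0.10008474] [-0.02263352  0.01941502 -0.03800921]
```

View pics/w2.png

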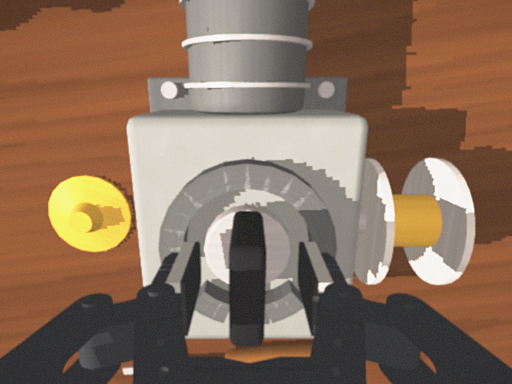

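The bar at (247,275) lies midway between the pads at (185,275) and (312,275), with nothing touching. I'll close on it now, then lift.

Request:
drive_tool:
  hand: [8, 8, 8, 8, 8]
  translation:
    - [0, 0, 0]
    - [0, 0, 0]
    - [0, 0, 0]
    - [0, 0, 0]
    - [0, 0, 0]
  twist: [0, 0, 0, 0, 0]
  squeeze: 50

```text
clock: 4.65
ee_pos: [0.503, 0.1944, 0.0981]
eef_rot: [-0.001, 0.998, -0.065, 0.001]
wrist_force: [-0.6, 0.4, 3.2]
opening: 0.0135
grasp_force: 50.1
```

Request:
drive_tool:
  hand: [8, 8, 8, 8, 8]
  translation:
    - [0, 0, 0]
    - [0, 0, -4]
    - [0, 0, -4]
    - [0, 0, -4]
    - [0, 0, -4]
  twist: [0, 0, 0, 0, 0]
  squeeze: 50

```text
clock: 5.07
ee_pos: [0.5028, 0.1942, 0.1136]
eef_rot: [-0.0, 0.998, -0.065, 0.0]
wrist_force: [4.3, 4.0, -6.9]
opening: 0.0131
grasp_force: 48.7
```

Request:
drive_tool:
  hand: [8, 8, 8, 8, 8]
  translation:
    - [0, 0, 0]
    - [0, 0, 0]
    - [0, 0, 0]
    - [0, 0, 0]
    - [0, 0, 0]
  twist: [0, 0, 0, 0, 0]

```text
clock: 5.48
ee_pos: [0.5028, 0.1942, 0.1133]
eef_rot: [-0.0, 0.998, -0.065, 0.0]
wrist_force: [3.7, 3.9, -6.3]
opening: 0.0138
grasp_force: 48.8
```

```bash
python3 - <<'E'
from h import *
c=cams.capture('side')
o=readout.get_obs();print(o['ee_pos'],o['wrist_force'],o['wrist_torque'],o['opening'],o['grasp_force'])
cv2.imwrite('pics/s2.png',cv2.resize(c['img'][200:350,150:300],None,fx=4,fy=4,interpolation=cv2.INTER_CUBIC))
E
```

```text
[0.50281288 0.19421279 0.1132482 ] [ 3.47054492  3.82082066 -6.3996063 ] [ 9.20503733e-01 -9.84844819e-01  2.37877633e-04] 0.012995044328591986 48.819072246551514
```

View pics/s2.png

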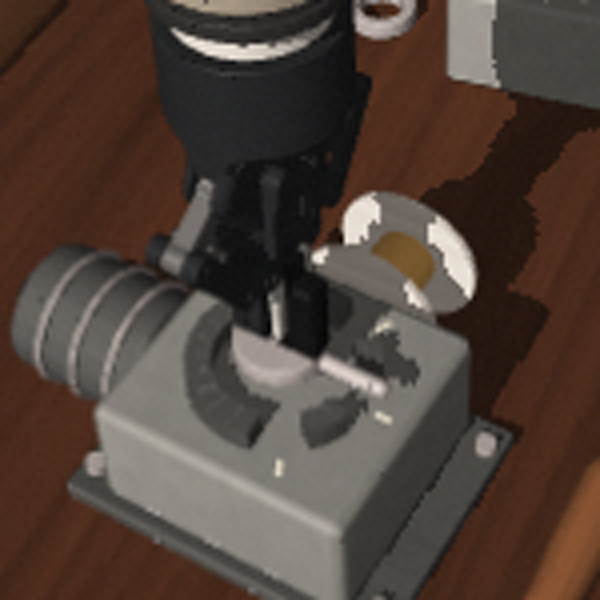

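Lifted: the rod is free above the collar, and 6.4 N is consistent with a 16 mm lift. I'll take out the sideways load and turn counter-clockwise from above, which is negative twist.

Request:
drive_tool:
  hand: [8, 8, 8, 8, 8]
  translation:
    - [0.8, -1, 0]
    - [0, 0, 0]
    - [0, 0, 0]
    - [0, 0, 0]
    - [0, 0, 0]
  twist: [0, -6, -6, -6, -6]

```text
clock: 5.95
ee_pos: [0.5029, 0.1951, 0.1129]
eef_rot: [-0.0, 0.989, 0.146, -0.0]
wrist_force: [1.7, 4.5, -6.3]
opening: 0.0131
grasp_force: 48.9
```

Request:
drive_tool:
  hand: [8, 8, 8, 8, 8]
  translation:
    - [0, 0, 0]
    - [0, 0, 0]
    - [0, 0, 0]
    - [0, 0, 0]
    - [0, 0, 0]
  twist: [-6, -6, -6, -6, -6]

```text
clock: 6.37
ee_pos: [0.5024, 0.1959, 0.113]
eef_rot: [-0.001, 0.918, 0.398, -0.0]
wrist_force: [0.1, 5.7, -6.7]
opening: 0.0133
grasp_force: 48.9
```

Request:
drive_tool:
  hand: [8, 8, 8, 8, 8]
  translation:
    - [0, 0, 0]
    - [0, 0, 0]
    - [0, 0, 0]
    - [0, 0, 0]
    - [0, 0, 0]
  twist: [-6, 0, 0, 0, 0]

```text
clock: 6.78
ee_pos: [0.5023, 0.196, 0.1129]
eef_rot: [-0.001, 0.897, 0.443, -0.0]
wrist_force: [0.1, 5.5, -5.7]
opening: 0.0135
grasp_force: 49.0
```

```bash
python3 - <<'E'
from h import *
c=cams.capture('side')
o=readout.get_obs();print(o['ee_pos'],rot(o['eef_rot'])[:,0],o['wrist_force'],o['wrist_torque'],o['opening'],o['grasp_force'])
cv2.imwrite('pics/s3.png',cv2.resize(c['img'][200:350,150:300],None,fx=4,fy=4,interpolation=cv2.INTER_CUBIC))
E
```

```text
[0.50226107 0.19600242 0.11288924] [6.07593424e-01 7.94248149e-01 3.30464132e-04] [ 0.75914398  6.07934176 -7.29198419] [ 1.49632355 -0.22092154 -0.01255957] 0.013100558844119729 49.02491748332977
```

View pics/s3.png

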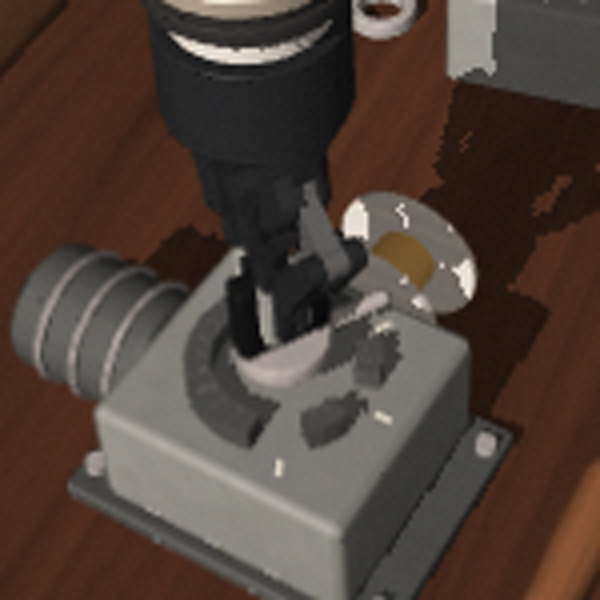

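The rod now points over the spool-side slot at crop (375,303), and the knob is at about 59.6°. Next I lower it and release.

Request:
drive_tool:
  hand: [8, 8, 8, 8, 8]
  translation:
    - [0, 0, 3]
    - [0, 0, 3]
    - [0, 0, 3]
    - [0, 0, 3]
    - [0, 0, 3]
  twist: [0, 0, 0, 0, 0]

```text
clock: 7.25
ee_pos: [0.5023, 0.196, 0.098]
eef_rot: [-0.001, 0.897, 0.443, -0.0]
wrist_force: [-1.3, 5.9, 6.9]
opening: 0.0134
grasp_force: 50.9
```

Request:
drive_tool:
  hand: [8, 8, 8, 8, 8]
  translation:
    - [0, 0, 0]
    - [0, 0, 0]
    - [0, 0, 0]
    - [0, 0, 0]
    - [0, 0, 0]
  twist: [0, 0, 0, 0, 0]

```text
clock: 7.67
ee_pos: [0.5023, 0.1961, 0.0982]
eef_rot: [-0.001, 0.897, 0.443, -0.0]
wrist_force: [-1.2, 6.8, -2.6]
opening: 0.0134
grasp_force: 49.4
```

Request:
drive_tool:
  hand: [45, 45, 45, 45, 45]
  translation:
    - [0, 0, 0]
    - [0, 0, 0]
    - [0, 0, 0]
    - [0, 0, 0]
    - [0, 0, 0]
  twist: [0, 0, 0, 0, 0]

```text
clock: 8.08
ee_pos: [0.5034, 0.1941, 0.0983]
eef_rot: [0.0, 0.897, 0.442, -0.0]
wrist_force: [0.5, 0.3, 0.7]
opening: 0.0449
grasp_force: 0.0
```

Request:
drive_tool:
  hand: [45, 45, 45, 45, 45]
  translation:
    - [0, 0, -5]
    - [0, 0, -15]
    - [0, 0, -25]
    - [0, 0, -30]
    - [0, 0, -35]
  twist: [0, 0, 0, 0, 0]

```text
clock: 8.5
ee_pos: [0.5023, 0.1941, 0.2087]
eef_rot: [-0.0, 0.897, 0.442, -0.001]
wrist_force: [1.0, -0.4, -0.2]
opening: 0.0451
grasp_force: 0.0
```

Request:
drive_tool:
  hand: [45, 45, 45, 45, 45]
  translation:
    - [0, 0, -20]
    - [0, 0, 0]
    - [0, 0, 0]
    - [0, 0, 0]
    - [0, 0, 0]
  twist: [0, 0, 0, 0, 0]

```text
clock: 8.92
ee_pos: [0.5025, 0.194, 0.227]
eef_rot: [-0.0, 0.897, 0.442, -0.001]
wrist_force: [-0.4, -0.0, 0.2]
opening: 0.0453
grasp_force: 0.0
```

```bash
python3 - <<'E'
from h import *
c=cams.capture('side')
o=readout.get_obs();print(o['ee_pos'],o['wrist_force'],o['opening'],o['clock'])
w=cams.capture('wrist')
a=cv2.resize(c['img'][230:340,160:290],(520,440),interpolation=cv2.INTER_CUBIC)
b=cv2.resize(w['img'],(280,210))
o=np.zeros((440,800,3),np.uint8);o[:,:520]=a;o[:210,520:]=b
cv2.imwrite('pics/s4.png',o)
E
```

```text
[0.5025525  0.19414819 0.22695078] [ 0.29062396 -0.10334384  0.50729405] 0.0450632722152312 8.9667
```

View pics/s4.png

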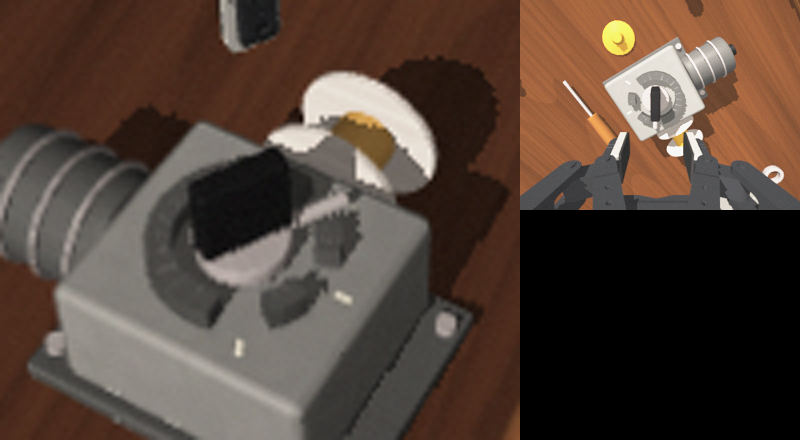

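The rod lies low in the spool-side slot at about (330,205), with the knob down on its hub and the gripper clear. I'm handing in.

```bash
python3 -c "
from workcell import order
print(order.close_job())"
```

```text
the job is handed in; nothing more can be done
None
```

I lifted the selector knob, turned it to about +60°, and let the rod drop home into the spool-side slot. The gripper is clear, I didn't touch the regulator dial, and I handed the job in at about 9 s; no verdict came back.

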